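# Stamp the signet ring on the treadle press

## Task

On the small bench press, swing the ring holder round by its upright wooden grip until the flat face of the signet ring looks squarely at the punch (the arm then points at the raised rib at the front of the bed). Only then press the treadle right down to its stop, hold it there for about a second to stamp the ring, and let it spring fully back up. Leave the holder lined up, and leave the other things on the bench where they are.

Things in the scene. Friction and masses are not known exactly. Their poses are not given: they have to be found in the camera images.
- press: the press: grey steel bed 250 (x) by 300 (y) by 14 mm, fixed to the bench, front edge 130 mm before the origin; origin at the bench under the middle of the bed; x to the press's back, y to its left, z up. A low grey housing (60 mm high) runs along the back, with a dark guide block (44 mm wide, top 80 mm high) for the punch. Ring holder on the left half, treadle on the right half
- holder_axis (a point): point on the vertical turning axis of the ring holder, on top of the bed (14 mm above the bench), 90 mm to the left of the press's origin. The holder is a steel disc 68 mm across with a radial arm 14 mm wide, and in its middle a dark spindle 18 mm thick, its top 76 mm above the bench, which carries the brass signet ring
- handle_top (a point): centre of the top of the upright wooden grip at the end of the holder's arm: a round pin 16 mm in diameter and 52 mm tall, its top 79 mm above the bench, 85 mm from the turning axis; the arm below it reaches 27 mm above the bench
- ring_face (a point): centre of the signet ring's flat brass face (17 mm wide, 15 mm high), 15 mm from the turning axis on the side away from the arm, 59 mm above the bench
- index_mark (a point): top of the raised steel rib on the front of the bed (22 mm long, 5 mm wide, 8 mm high, 22 mm above the bench at its top), 117 mm straight in front of the turning axis; the arm's nib points at it when the ring faces the punch
- treadle_pad (a point): middle of the treadle's ribbed black rubber pad, on top; moves with the treadle, a steel plate 135 mm long, 66 mm wide, hinged at its back end (hinge along the press's y, 60 mm behind, 90 mm right of, 34 mm above the press's origin), 105 mm behind this point. At rest it slopes up to the front by 0.30 rad (point 73 mm above the bench); at its stop it is level (point 42 mm)
- ring_holder (a joint): turn of the ring holder in rad: 0 when the ring faces the punch and the arm points straight to the front at the rib; grows clockwise seen from above (the grip goes from the front towards the press's left side); range -0.7 to 1.8; a light friction holds it where it is left (about 1.2 N at the grip)
- treadle (a joint): how far the treadle is pressed, in rad: 0 up, 0.30 at the stop; a spring returns it (about 6 N at the pad to start, 13 N at the stop)
- tumbler: bystander: open glass tumbler, 68 mm across, 105 mm tall, origin at the centre of its underside
- jar: bystander: white plastic jar, 56 mm across, 70 mm tall, origin at the centre of its underside
- file_block: bystander: wooden block 55 x 60 x 65 mm with upright files in it, 140 mm tall in all, origin at the centre of its underside
- hammer: bystander: small hammer lying on the bench in front of the press, 200 mm long, handle to its own -x; origin at its underside
- punch_tip (a point): tip of the horizontal steel punch (9 mm thick, axis 59 mm above the bench), 45 mm behind the holder's axis at rest; it comes 28 mm forward as the treadle is pressed

How it is judged:
By the outcome, as a careful person would: the job done as asked, in the order asked, and still so for the second after the job is handed in, with the robot touching nothing.
It also fails if it takes over 48 s, if anything falls off the work surface, if the arm or the gripper's body presses on something with over 40 N, if the wrist force passes 120 N, or if a joint passes its speed limit or range.

## Robot

A 7-joint arm with a two-finger parallel gripper is mounted at the origin on the work surface. World frame = base frame: x ahead of the robot, y to its left, z up, the work surface at z = 0. Lengths are in m, angles in degrees, forces in N, time in s.
With the tool pointing down it reaches from about 0.425 to 0.875 m from the base axis. Payload 4.7 kg.
Tool frame: the origin (TCP) lies at the very end of the fingers, on their centre line; the grasp point (between the pads) lies 19 mm behind it; z points along the fingers, y is the line along which they close (so a half turn about z gives the same grasp; the last joint's range is limited). The gripper opens to 87 mm and grips with 3 to 60 N. Pads are 19 mm wide; open, the fingers measure 117 mm over their backs; the gripper's body (75 mm by 190 mm) begins 51 mm behind the grasp point.
Start: joints at [77.527, 18.392, -4.016, 83.108, 1.295, 78.541, -3.26], TCP at [0.149, -0.633, 0.223] pointing down, gripper open.
Joint ranges: [-163.93, 163.93], [-17.29, 119.83], [-79.2, 71.16], [3.27, 140.29], [-89.18, 269.18], [5.43, 117.66], [-154.24, 154.24]. Speed limits (degrees/s): [147.25, 147.25, 180, 180, 180, 180, 180].

## Interface

Orientations are given as [roll, pitch, yaw] about the fixed x, y, z axes, in that order (R = Rz(yaw) Ry(pitch) Rx(roll)).
In Python, from cell import get_obs, cams, ticket, finder gives the robot as it stands.
- The arm moves only by the shell command python3 -m creep 'ROWS' [FORCE]. ROWS is text: rows parted by semicolons, each of 5 numbers parted by spaces: the shift along the world's x, y, z in m, then the turn about the world's z in degrees, then the finger opening in m, from 0 to 0.087. A call has 1 to 8 rows; each row shifts and turns the commanded pose from where the row before left it; what a row does not reach is not made up. A row lasts 1/8 s, in which the tool goes at most 62.5 mm and 10.7 degrees, less where a joint would pass 70% of its speed; a pose out of reach is approached as far as the arm can. A call with a gripper value outside its range is refused whole. The fingers move at their own pace and stop on an object; FORCE is the grip in N (left out, the last holds). Time passes only in rows, so rows that do not move let the fingers close. It gives the time, the measured TCP pose, the force, the opening and the grip force at its end, in the units of the state.
- get_obs(): the state, without advancing time (a new reading comes with each control period).
- cams.read_camera(name): name is "scene" or "top" or "wrist"; returns the picture (384x512x3 uint8, red, green, blue); there is no depth.
- cams.calibration(name): a dict with "fx", "fy", "cx", "cy" (pixels), "extrinsics" (4x4, takes a point from world to camera coordinates). Camera axes: x right, y down, z forward; pixel columns grow to the right and rows downward; lengths in m; the calibration is good to about 2 mm. A picture is of the moment at which its call begins: read the wrist's pose just before it. calibration takes no time and is no camera call; for the wrist camera it gives the pose at the moment of the call.
- ticket.sign_off(): hands the job in; it is judged then, once.
Trained networks look in the newest picture that a camera, given by its name, has taken for a name from the list of things; names that differ only in an ending like _2 or _b are one class to them, and where a whole thing is asked for, a point or a joint stands for the part that bears it (a point fixed in the world has none). Each returns a list of dicts, best first, with "p" (0 to 1); they miss things now and then, are a little off and sometimes report something else, mostly with a low value. They report only what shows in the picture. A call takes as long as a camera call.
- finder.masks_of(name, camera): "mask" (384x512 bool, what is visible of it) and "xy" ([column, row] in pixels, amid what is visible of it).
- finder.tip_of(name, camera): "xy" ([column, row] in pixels: a listed point, or the origin of a listed thing).
The state is a dict: "time_s": time; "qpos": joint angles; "joint_velocities": joint speeds; "effort": joint torques, N m; "tool_pos": TCP position; "tool_rot": TCP orientation; "force": force on the tool from outside, world axes, zero at the start; "wrist_torque": the same for the moment, N m; "grip_width": finger opening in m; "grasp_force": force on a finger pad.
Only numpy, scipy, OpenCV 4.12 (cv2) and the standard library are available. Lean on these libraries where they do the work, as an engineer would, in place of code of your own. Each camera call takes 0.05 s, during which the arm holds its last target. There are 200 camera calls.

## Working session

There is one attempt and no reset: what is moved stays moved. The work goes in short steps, Python scripts to look and compute and a shell command to move; the robot and the scene stay as the last step left them, time stands still between calls to the robot, and variables do not carry over. Pictures are saved under pics/ and viewed, at most 10 in all, crops included, and the job is handed in when it is done.

```bash
mkdir -p pics
cat > h.py <<'E'
import numpy as np,cv2
from cell import get_obs,cams,ticket,finder
def ray(cam,xy,z):
    c=cams.calibration(cam);E=np.array(c["extrinsics"]);R=E[:3,:3];t=E[:3,3]
    d=R.T@np.array([(xy[0]-c["cx"])/c["fx"],(xy[1]-c["cy"])/c["fy"],1]);o=-R.T@t
    return o+d*(z-o[2])/d[2]
def snap(cam,fn=None):
    im=cams.read_camera(cam)
    if fn: cv2.imwrite('pics/'+fn,im[:,:,::-1])
    return im
H=dict(holder_axis=.014,handle_top=.079,ring_face=.059,index_mark=.022,treadle_pad=.073,punch_tip=.059,press=0,tumbler=0,jar=0,file_block=0,hammer=0)
def find(cam,names=H):
    for n in names:
        for d in finder.tip_of(n,cam)[:2]:
            print(cam,n,round(d["p"],2),np.round(d["xy"],1),np.round(ray(cam,d["xy"],H[n])[:2],4))
E
python3 - <<'E'
from h import *
a=snap("top");b=snap("scene")
cv2.imwrite('pics/a.png',np.hstack([a])[:,:,::-1]);cv2.imwrite('pics/b.png',b[:,:,::-1])
find("top");find("scene")
o=get_obs();print(o)
E
```

```text
top holder_axis 0.68 [286.7 203.8] [ 0.5492 -0.0135]
top handle_top 0.65 [275.4 235.3] [0.4732 0.0165]
top handle_top 0.23 [366.2 198.5] [ 0.5644 -0.1919]
top ring_face 0.76 [288.6 199. ] [ 0.5588 -0.0138]
top ring_face 0.59 [292.7 124.8] [ 0.7377 -0.0193]
top index_mark 0.71 [296.7 250.4] [ 0.4357 -0.04  ]
top treadle_pad 0.69 [366.2 198.7] [ 0.5643 -0.1937]
top treadle_pad 0.22 [274.2 238.8] [0.4648 0.0187]
top punch_tip 0.64 [285.5 205.5] [ 0.5432 -0.0068]
top punch_tip 0.45 [285. 186.] [ 0.5895 -0.0045]
top press 0.77 [323.4 200.2] [ 0.5617 -0.1071]
top tumbler 0.6 [200.  195.7] [0.5635 0.2046]
top jar 0.86 [409.7 156.2] [ 0.6806 -0.325 ]
top file_block 0.84 [291.3 123.4] [ 0.756  -0.0215]
top hammer 0.66 [358.9 274.7] [ 0.3787 -0.1988]
scene holder_axis 0.61 [254.8 180.8] [ 0.5517 -0.0094]
scene handle_top 0.91 [284.6 163.7] [0.4707 0.024 ]
scene ring_face 0.73 [253.5 172.7] [ 0.5596 -0.0024]
scene treadle_pad 0.81 [227.1 130.4] [ 0.5547 -0.1954]
scene press 0.75 [237.5 170.2] [ 0.5729 -0.0866]
scene press 0.71 [253.1 169.5] [ 0.5281 -0.067 ]
scene tumbler 0.58 [289.2 236. ] [0.
[... 218 characters left out ...]
me_s': 1.2, 'qpos': array([77.52717084, 18.3924973 , -4.01720073, 83.10440998,  1.29519739,
       78.54050677, -3.26183572]), 'joint_velocities': array([ 0.05370768, -0.05846282,  0.06015917, -0.05914235,  0.05847943,
       -0.00193929,  0.04471366]), 'effort': array([ 7.85812590e-04, -4.91108751e+01, -4.02750419e-01, -3.12768710e+01,
       -6.36923849e-02,  3.36572842e-02,  8.50474891e-07]), 'tool_pos': array([ 0.14931316, -0.63266789,  0.22260774]), 'tool_rot': array([1.79992271e+02, 2.38074662e-03, 1.32808036e+01]), 'force': array([-0.67107674,  0.04653344, -0.01867494]), 'wrist_torque': array([0.00871228, 0.03952053, 0.02733145]), 'grasp_force': 0.0, 'grip_width': 0.08696502687435093}
```

View pics/a.png

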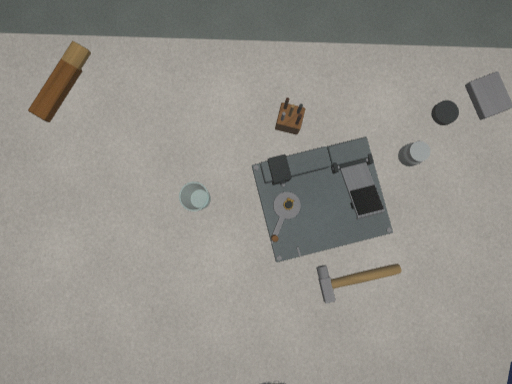

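View pics/b.png

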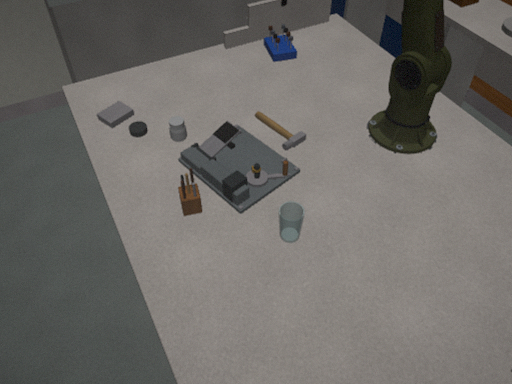

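Top picture: press centre about (323,200), holder axis (287,204), grip (275,238), rib (298,251), treadle pad (366,200). The press is yawed about 13°, close to the tool's yaw already. The scene picture agrees: the tumbler is at the left and the hammer in front. Next I move the wrist camera over the press.

```bash
python3 -m creep '0.025 0.05 0.01 0 0.087;0.025 0.05 0.01 0 0.087;0.025 0.05 0.01 0 0.087;0.025 0.05 0.01 0 0.087;0.025 0.05 0.01 0 0.087;0.025 0.05 0.01 0 0.087' && python3 -m creep '0.025 0.05 0.01 0 0.06;0.025 0.05 0.01 0 0.06;0.025 0.05 0.01 0 0.06;0.025 0.05 0.01 0 0.06;0.025 0.05 0.01 0 0.06;0 0 0 0 0.06;0 0 0 0 0.06'
python3 - <<'E'
from h import *
E=np.array(cams.calibration("wrist")["extrinsics"]);print((-E[:3,:3].T@E[:3,3]).round(3),E[:3,:3].round(2).tolist())
snap("wrist","w1.png")
find("wrist",["holder_axis","handle_top","ring_face","index_mark","treadle_pad","punch_tip","press"])
E
```

```text
time_s: 1.95
tool_pos: [0.3, -0.3309, 0.2832]
tool_rot: [179.9, -0.0, 13.3]
force: [0.6, -0.3, 1.1]
grip_width: 0.0869
grasp_force: 0.0
time_s: 2.82
tool_pos: [0.424, -0.0832, 0.3326]
tool_rot: [180.0, 0.0, 13.3]
force: [-0.6, -1.1, -0.4]
grip_width: 0.0599
grasp_force: 0.0
[ 0.495 -0.067  0.494] [[0.23, -0.97, 0.0], [-0.94, -0.22, 0.27], [-0.26, -0.06, -0.96]]
wrist holder_axis 0.81 [232.3  78.6] [ 0.5464 -0.0146]
wrist handle_top 0.66 [197.2 122.5] [0.4667 0.0175]
wrist handle_top 0.39 [231.3  77.8] [ 0.5402 -0.0202]
wrist ring_face 0.67 [237.1  66.1] [ 0.5605 -0.0229]
wrist index_mark 0.88 [235.9 147.7] [ 0.4358 -0.0443]
wrist index_mark 0.24 [307.5 192.1] [ 0.3859 -0.1904]
wrist treadle_pad 0.82 [347.4  94.5] [ 0.5579 -0.1932]
wrist treadle_pad 0.54 [237.6 151.3] [ 0.4374 -0.0505]
wrist punch_tip 0.4 [229.   44.5] [ 0.5869 -0.0044]
wrist press 0.67 [305.8 195.2] [ 0.3744 -0.1942]
wrist press 0.65 [283.1  79.5] [ 0.5671 -0.098 ]
```

View pics/w1.png

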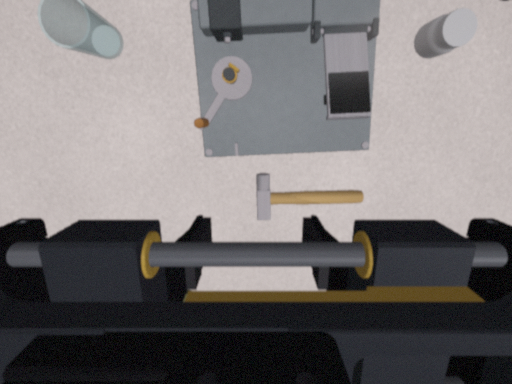

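The wrist picture shows the grip at (200,123), axis (232,77), rib (236,148), pad (348,93) and the bed's front corners near (206,155) and (370,150). I'll get the press yaw from the bed's front edge and fit everything together.

```bash
cat > fit.py <<'E'
from h import *
from scipy.optimize import least_squares
def edge():
    m=finder.masks_of("press","wrist")[0]["mask"]
    cols=np.where(m.sum(0)>60)[0];cols=cols[12:-12]
    P=np.array([ray("wrist",(c,np.where(m[:,c])[0].max()+.5),.007)[:2] for c in cols])
    vx,vy,x,y=cv2.fitLine(P.astype(np.float32),cv2.DIST_HUBER,0,.001,.001).ravel()
    yaw=np.degrees(np.arctan2(-vx,vy));yaw=(yaw+90)%180-90
    return yaw,(float(x),float(y)),cols[[0,-1]]
E
python3 - <<'E'
from fit import *
im=snap("wrist");y,p,c=edge();print("edge yaw",y,p,c)
L={"holder_axis":(0,.09),"index_mark":(-.117,.09),"treadle_pad":(-.0403,-.09)}
M=[("holder_axis",.5464,-.0146,1),("holder_axis",.5492,-.0135,1),("index_mark",.4358,-.0443,1),("index_mark",.4357,-.04,1),("treadle_pad",.5579,-.1932,1),("treadle_pad",.5643,-.1937,.6),]
def f(v):
    c,s=np.cos(v[2]),np.sin(v[2]);r=[]
    for n,x,yy,w in M:
        a,b=L[n];r+=[w*(v[0]+c*a-s*b-x),w*(v[1]+s*a+c*b-yy)]
    return r+[.1*(v[2]-np.radians(y)), c*(p[0]-v[0])+s*(p[1]-v[1])+.13]
v=least_squares(f,[.56,-.1,.23]).x;c,s=np.cos(v[2]),np.sin(v[2])
print(v[:2],np.degrees(v[2]),np.round(f(v),4))
for n,(a,b) in {**L,"handle0":(-.085,.09)}.items(): print(n,(v[0]+c*a-s*b).round(4),(v[1]+s*a+c*b).round(4))
E
```

```text
edge yaw 15.966324 (0.449269562959671, -0.1458795815706253) [207 362]
[ 0.57258156 -0.09814199] 15.753625080270535 [ 0.0017  0.0031 -0.0011  0.002  -0.0003  0.001  -0.0002 -0.0033  0.0003
 -0.0025 -0.0036 -0.0012 -0.0004 -0.0016]
holder_axis 0.5481 -0.0115
index_mark 0.4355 -0.0433
treadle_pad 0.5582 -0.1957
handle0 0.4663 -0.0346
```

```bash
python3 -m creep '0.011 0.025 -0.04 0 0.06;0.011 0.025 -0.05 0 0.06;0.011 0.025 -0.05 0 0.06;0.011 0.026 -0.05 0 0.06;0 0 -0.02 0 0.06;0 0 0 0 0.06;0 0 0 0 0.06'
python3 - <<'E'
from h import *
snap("wrist","w2.png")
find("wrist",["holder_axis","handle_top","index_mark"])
E
```

```text
time_s: 4.2
tool_pos: [0.4691, 0.0179, 0.1236]
tool_rot: [180.0, -0.1, 13.2]
force: [0.1, -0.3, 0.2]
grip_width: 0.0602
grasp_force: 0.0
wrist handle_top 0.93 [256.  212.2] [0.4667 0.0165]
wrist index_mark 0.87 [306.5 233.5] [ 0.4349 -0.0467]
```

View pics/w2.png

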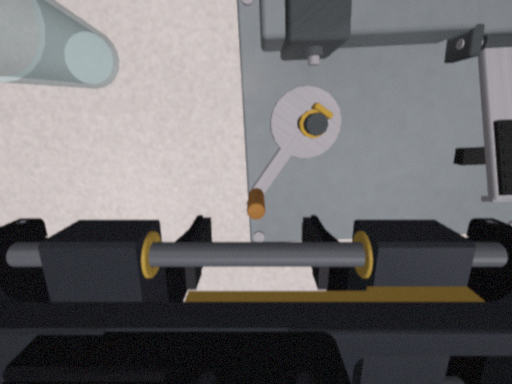

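The grip sits centred between the fingers at (256,212). The network puts it at (0.467, 0.0165), so I go down and close.

```bash
python3 -m creep '-0.002 -0.001 -0.03 0 0.06;0 0 -0.03 0 0.06;0 0 -0.02 0 0.06;0 0 0 0 0.06;0 0 0 0 0.01;0 0 0 0 0.01;0 0 0 0 0.01;0 0 0 0 0.01' 10
python3 - <<'E'
from h import *
im=snap("wrist")
print("left edge pts",[ray("wrist",p,.014)[:2].round(4) for p in [(238,10),(252,240)]])
o=get_obs();print(o["tool_pos"],o["grip_width"],o["grasp_force"],o["force"])
A=np.array([.548,-.012]);print(np.linalg.norm(o["tool_pos"][:2]-A))
snap("wrist","w3.png");find("wrist",["holder_axis","index_mark","punch_tip","ring_face"])
find("top",["holder_axis"])
E
```

```text
time_s: 5.4
tool_pos: [0.4665, 0.0173, 0.0429]
tool_rot: [180.0, -0.0, 13.3]
force: [0.2, -0.1, -0.9]
grip_width: 0.028
grasp_force: 0.0
left edge pts [array([0.5982, 0.0591]), array([0.4462, 0.0151])]
[0.46644289 0.01727798 0.04280964] 0.023627475196959055 0.0 [ 0.15002879  0.37096285 -0.27101912]
0.08665311041918378
wrist holder_axis 0.57 [322.1 119.3] [ 0.5464 -0.0115]
wrist punch_tip 0.67 [348.3  28.8] [ 0.5878 -0.0008]
wrist ring_face 0.79 [362.8  95.7] [ 0.5603 -0.0179]
top holder_axis 0.68 [286.7 203.8] [ 0.5492 -0.0135]
```

```bash
python3 -m creep '0 0 0 0 0.005;0 0 0 0 0.005;0 0 0 0 0.005' 10 && python3 -m creep '-0.0025 -0.008 0 0 0.005;-0.002 -0.0085 0 0 0.005;-0.0005 -0.0095 0 0 0.005;0 -0.0095 0 0 0.005;0.0015 -0.009 0 0 0.005;0.0015 -0.0085 0 0 0.005;0 0 0 0 0.005;0 0 0 0 0.005'
python3 - <<'E'
from h import *
im=snap("wrist","w4.png")
find("wrist",["holder_axis","handle_top","punch_tip","ring_face","index_mark"])
E
```

```text
time_s: 6.12
tool_pos: [0.4661, 0.0175, 0.0426]
tool_rot: [-180.0, 0.0, 13.3]
force: [-3.4, 0.9, 2.8]
grip_width: 0.0157
grasp_force: 10.0
time_s: 7.12
tool_pos: [0.4641, -0.0367, 0.0424]
tool_rot: [179.9, 0.0, 13.2]
force: [-2.8, -2.0, 0.6]
grip_width: 0.0155
grasp_force: 10.0
wrist holder_axis 0.93 [250.8  98.4] [ 0.5463 -0.0142]
wrist handle_top 0.63 [255.8 260. ] [ 0.4645 -0.0369]
wrist ring_face 0.64 [246.4  61.3] [ 0.5602 -0.0094]
wrist index_mark 0.89 [259.1 259. ] [ 0.4334 -0.0464]
wrist index_mark 0.45 [260.2 256.6] [ 0.4356 -0.0467]
```

View pics/w4.png

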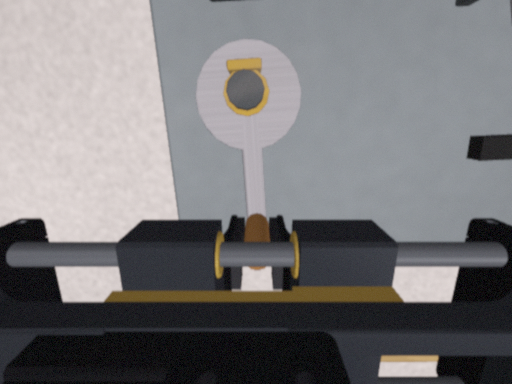

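The ring face now looks toward the punch and the arm points to the front. I release, rise, and measure the angle.

```bash
python3 -m creep '0 0 0 0 0.04;0 0 0 0 0.04;0 0 0 0 0.04;0 0 0.03 0 0.04;0 0 0.045 0 0.04;-0.015 -0.005 0.05 0 0.04;-0.02 -0.005 0.05 0 0.04;0 0 0.035 0 0.04' && python3 -m creep '0 0 0 0 0.04;0 0 0 0 0.04'
python3 - <<'E'
from h import *
im=snap("wrist","w5.png")
find("wrist",["holder_axis","handle_top","punch_tip","ring_face","index_mark","treadle_pad"])
cv2.imwrite('pics/w5c.png',cv2.resize(im[20:220,120:320,::-1],(600,600),interpolation=cv2.INTER_CUBIC))
E
```

```text
time_s: 8.43
tool_pos: [0.4292, -0.0459, 0.2551]
tool_rot: [179.8, -0.1, 13.2]
force: [0.7, -0.8, -0.2]
grip_width: 0.0397
grasp_force: 0.0
time_s: 8.68
tool_pos: [0.4291, -0.0454, 0.252]
tool_rot: [-180.0, 0.0, 13.3]
force: [0.8, 0.6, -0.6]
grip_width: 0.0398
grasp_force: 0.0
wrist holder_axis 0.93 [249.8  80.3] [ 0.5457 -0.0088]
wrist handle_top 0.82 [253.8 148.1] [ 0.4623 -0.0347]
wrist punch_tip 0.58 [312.4  81.4] [ 0.5573 -0.0873]
wrist punch_tip 0.5 [250.3  35.8] [ 0.589  -0.0007]
wrist ring_face 0.83 [253.7  65.4] [ 0.5585 -0.0121]
wrist index_mark 0.88 [257.8 163.7] [ 0.435  -0.0467]
wrist index_mark 0.27 [312.8  80.1] [ 0.5654 -0.0936]
wrist treadle_pad 0.96 [400.  102.5] [ 0.557  -0.1963]
wrist treadle_pad 0.72 [489.4  32.3] [ 0.6522 -0.2676]
```

View pics/w5c.png

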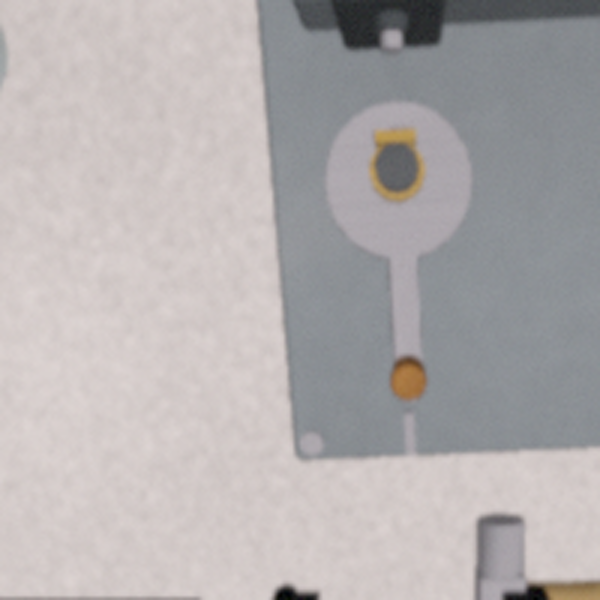

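The crop shows arm, grip (408,378), nib and rib (409,435) in a line, with the ring face (395,135) toward the punch (391,40). Now to put numbers on it.

Run:
```python
from h import *
q=lambda u,v,z: ray("wrist",(120+(u+.5)/3-.5,20+(v+.5)/3-.5),z)[:2]
def yaw(a,b,off=0): d=b-a; return np.degrees(np.arctan2(d[1],d[0]))+off
print("edge L",yaw(q(297,457,.014),q(262,0,.014)))
print("edge F",yaw(q(600,447,.014),q(297,457,.014),-90))
print("arm L",yaw(q(396.5,355,.027),q(389.5,262,.027)),"arm R",yaw(q(419.5,355,.027),q(416,262,.027)))
print("ring face back edge",yaw(q(415,129,.0665),q(376,131,.0665),-90))
A=q(397,166,.076);G=q(408.5,378,.079);R=q(409,435,.022);D=q(399,179,.022);P=q(391,40,.063)
print("spindle top",A,"disc",D,"grip",G,"rib",R,"punch",P)
print("spindle-grip",yaw(G,A),np.linalg.norm(G-A),"disc-grip",yaw(G,D),"rib-spindle",yaw(R,A),np.linalg.norm(R-A),"rib-disc",yaw(R,D),"rib-punch",yaw(R,P))
```

```text
edge L 15.366767955504656
edge F 15.1776880751665
arm L 17.345032667612 arm R 15.601364470153692
ring face back edge 15.912897628804899
spindle top [ 0.54553808 -0.01347878] disc [ 0.54758233 -0.01296055] grip [ 0.46633281 -0.03671721] rib [ 0.4331425  -0.04453221] punch [ 5.91472846e-01 -2.31508476e-04]
spindle-grip 16.351422823584542 0.0825439172992954 disc-grip 16.298464591558837 rib-spindle 15.444779594475182 0.11660651989833568 rib-disc 15.423116068943488 rib-punch 15.631577450313355
```

The press yaw is about 15.4° and the arm about 16.3°, so the grip is roughly 1.2 mm past. I regrip centred at (0.4645, -0.0355) to trim it.

```bash
python3 -m creep '0.02 0.005 -0.05 0 0.04;0.0155 0.005 -0.05 0 0.04;0 0 -0.03 0 0.04;0 0 -0.03 0 0.04;0 0 -0.03 0 0.04;0 0 -0.02 0 0.04;0 0 0 0 0.03;0 0 0 0 0.005' 10 && python3 -m creep '0 0 0 0 0.005;0 0 0 0 0.005;0 0 0 0 0.005;0 0 0 0 0.005'
```

```text
time_s: 10.02
tool_pos: [0.4654, -0.0356, 0.0432]
tool_rot: [180.0, -0.0, 13.3]
force: [-0.5, 0.4, 0.4]
grip_width: 0.0272
grasp_force: 0.0
time_s: 10.52
tool_pos: [0.4657, -0.0359, 0.0435]
tool_rot: [179.9, -0.1, 13.3]
force: [-0.6, -0.6, 5.6]
grip_width: 0.0156
grasp_force: 10.0
```

```bash
python3 -m creep '0 0.0005 0 0 0.005;0 0 0 0 0.005;0 0 0 0 0.04;0 0 0 0 0.04;0 0 0 0 0.04;0 0 0.03 0 0.04;0 0 0.045 0 0.04;-0.015 -0.005 0.05 0 0.04' && python3 -m creep '-0.02 -0.005 0.05 0 0;0 0 0.035 0 0;0 0 0 0 0;0 0 0 0 0'
python3 - <<'E'
from h import *
im=snap("wrist","w6.png")
find("wrist",["treadle_pad"])
cv2.imwrite('pics/w6c.png',cv2.resize(im[20:220,120:320,::-1],(600,600),interpolation=cv2.INTER_CUBIC))
E
```

```text
time_s: 11.52
tool_pos: [0.4497, -0.0395, 0.1685]
tool_rot: [-179.9, 0.0, 13.4]
force: [0.1, -1.3, 0.9]
grip_width: 0.0396
grasp_force: 0.0
time_s: 12.02
tool_pos: [0.4293, -0.045, 0.2518]
tool_rot: [-180.0, 0.1, 13.3]
force: [-0.5, -0.1, -0.9]
grip_width: 0.0082
grasp_force: 0.0
wrist treadle_pad 0.57 [401.8 107.3] [ 0.5518 -0.1993]
```

View pics/w6c.png

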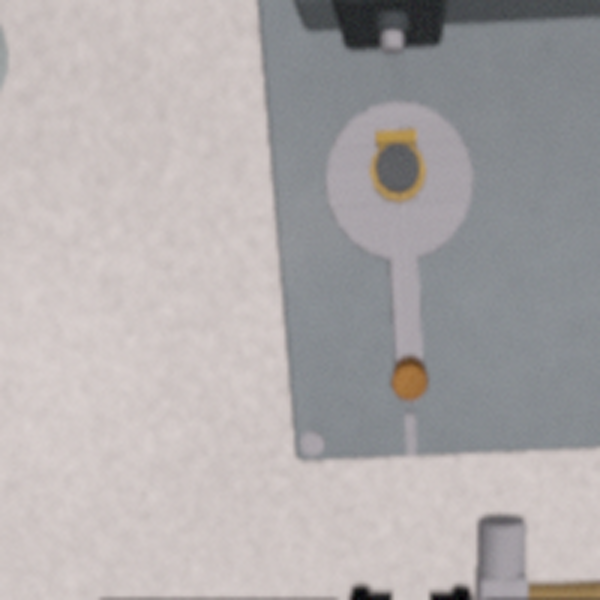

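The crop shows the grip at (409,379), rib (410,435) and ring face square to the punch. I'll compare numerically with the earlier picture.

Run:
```python
from h import *
for f in("w5.png","w6.png"):
    b=cv2.imread("pics/"+f);h=cv2.cvtColor(b,cv2.COLOR_BGR2HSV)
    def cen(u0,v0,u1,v1,m):
        s=m[v0:v1,u0:u1].astype(float);y,x=np.mgrid[v0:v1,u0:u1];return np.array([(s*x).sum(),(s*y).sum()])/s.sum()
    w=np.clip(h[:,:,1].astype(float)-70,0,None)
    g=cen(243,136,270,156,w); face=cen(240,61,265,70,w)
    gray=cv2.cvtColor(b,cv2.COLOR_BGR2GRAY).astype(float)
    rib=cen(248,160,266,168,np.clip(gray-gray[160:168,248:252].mean()-12,0,None))
    sp=cen(245,68,262,82,np.clip(115-gray,0,None)*(w==0))
    arm=[cen(240,v,272,v+4,np.clip(gray-gray[v:v+4,225:242].mean()-12,0,None)) for v in(110,132)]
    G=ray("wrist",g,.077);S=ray("wrist",sp,.076);R=ray("wrist",rib,.022);F=ray("wrist",face,.063);A0,A1=[ray("wrist",a,.027) for a in arm]
    y=lambda a,b:round(float(np.degrees(np.arctan2(b[1]-a[1],b[0]-a[0]))),2)
    print(f,g.round(2),sp.round(2),rib.round(2),face.round(2),"S",S[:2].round(4),"grip-sp",y(G,S),"rib-sp",y(R,S),"arm",y(A1,A0),"sp-face",y(S,F))
```

```text
w5.png [255.68 145.89] [251.73  74.66] [256.08 163.62] [251.11  65.51] S [ 0.5454 -0.0124] grip-sp 16.41 rib-sp 15.67 arm 15.89 sp-face 17.69
w6.png [256.09 145.98] [252.    74.81] [256.34 163.42] [251.56  65.64] S [ 0.5454 -0.0128] grip-sp 16.55 rib-sp 15.72 arm 16.5 sp-face 16.68
```

The holder is within about 1° of square, within measurement noise. Now the treadle: go over the pad at (0.555, -0.197) with the fingers closed.

```bash
python3 -m creep '0.025 -0.03 -0.02 0 0;0.025 -0.03 -0.026 0 0;0.025 -0.03 -0.026 0 0;0.025 -0.03 -0.026 0 0;0.026 -0.032 -0.026 0 0;0 0 -0.02 0 0;0 0 -0.01 0 0;0 0 0 0 0' && python3 -m creep '0 0 -0.015 0 0;0 0 -0.007 0 0;0 0 -0.007 0 0;0 0 -0.007 0 0;0 0 0 0 0'
```

```text
time_s: 13.12
tool_pos: [0.555, -0.1956, 0.098]
tool_rot: [-179.9, 0.1, 13.4]
force: [-0.0, -0.4, 0.7]
grip_width: 0.0003
grasp_force: 0.0
time_s: 13.75
tool_pos: [0.5555, -0.1977, 0.0629]
tool_rot: [179.9, 0.1, 13.3]
force: [-3.2, -0.0, 6.9]
grip_width: 0.0006
grasp_force: 3.0
```

```bash
python3 -m creep '-0.001 0 -0.007 0 0;-0.001 0 -0.007 0 0;0 0 -0.005 0 0;0 0 0 0 0' && python3 -m creep '0 0 -0.002 0 0;0 0 -0.002 0 0;0 0 0 0 0'
```

```text
time_s: 14.25
tool_pos: [0.5531, -0.1986, 0.0444]
tool_rot: [179.9, 0.1, 13.2]
force: [-5.4, -2.0, 10.2]
grip_width: 0.0004
grasp_force: 5.0
time_s: 14.62
tool_pos: [0.5529, -0.1986, 0.0422]
tool_rot: [179.8, 0.2, 13.2]
force: [-10.4, -1.7, 20.3]
grip_width: 0.0004
grasp_force: 10.1
```

```bash
python3 -m creep '0 0 -0.001 0 0;0 0 0 0 0' && python3 -m creep '0 0 0 0 0;0 0 0 0 0;0 0 0 0 0;0 0 0 0 0;0 0 0 0 0;0 0 0 0 0;0 0 0 0 0' && python3 -m creep '0 0 0.008 0 0;0 0 0.008 0 0;0 0 0.008 0 0;0 0 0.008 0 0;0 0 0.01 0 0;0 0 0.03 0 0;0 0 0.05 0 0;0 0 0.05 0 0' && python3 -m creep '-0.025 0.03 0.03 0 0.04;-0.025 0.03 0.03 0 0.04;-0.025 0.03 0.02 0 0.04;-0.025 0.03 0.0 0 0.04;-0.025 0.03 0 0 0.04;0 0 0 0 0.04;0 0 0 0 0.04'
python3 - <<'E'
from h import *
snap("wrist","w7.png");snap("top","t7.png")
find("wrist",["handle_top","holder_axis","index_mark","ring_face","treadle_pad"])
find("top",["tumbler","jar","file_block","hammer"])
E
```

```text
time_s: 14.88
tool_pos: [0.5529, -0.1986, 0.042]
tool_rot: [179.8, 0.2, 13.2]
force: [-11.8, -0.1, 25.0]
grip_width: 0.0004
grasp_force: 12.8
time_s: 15.75
tool_pos: [0.5529, -0.1986, 0.042]
tool_rot: [179.8, 0.2, 13.2]
force: [-12.4, -0.3, 25.3]
grip_width: 0.0007
grasp_force: 12.8
time_s: 16.75
tool_pos: [0.5518, -0.1971, 0.2108]
tool_rot: [-179.9, 0.2, 13.3]
force: [-0.1, -0.4, 0.0]
grip_width: 0.0009
grasp_force: 0.0
time_s: 17.62
tool_pos: [0.4282, -0.0479, 0.2902]
tool_rot: [180.0, 0.1, 13.2]
force: [0.1, -0.4, -0.5]
grip_width: 0.0399
grasp_force: 0.0
wrist handle_top 0.71 [252.8 143.8] [ 0.4637 -0.0351]
wrist handle_top 0.54 [332.  208.2] [ 0.3982 -0.171 ]
wrist holder_axis 0.58 [252.2  85. ] [ 0.5449 -0.0142]
wrist index_mark 0.96 [256.4 161.4] [ 0.4319 -0.0472]
wrist ring_face 0.63 [252.2  69.9] [ 0.5593 -0.0115]
wrist treadle_pad 0.95 [385.7 101. ] [ 0.5606 -0.1973]
wrist treadle_pad 0.49 [251.8  81.7] [ 0.5429 -0.0149]
top tumbler 0.94 [200.1 199. ] [0.5552 0.204 ]
top jar 0.88 [409.3 157.3] [ 0.6777 -0.324 ]
top file_block 0.79 [291.1 124.9] [ 0.7521 -0.0211]
```

View pics/w7.png

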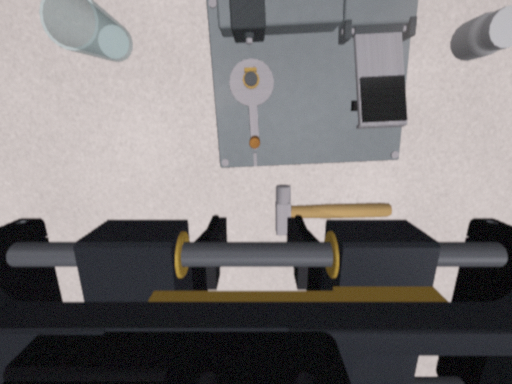

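The final picture shows the treadle up again (pad at (385,100)) and the grip (255,143) in line with the rib (255,160) and axis (252,80). The other things are in their places and the robot is clear.

```bash
python3 -c "
from cell import ticket
print(ticket.sign_off())"
```

```text
the job is handed in; nothing more can be done
None
```

The ring holder is lined up to within about 1° of square to the punch. I then pressed the treadle to its stop, held it for about a second, and let it spring back up. The other things on the bench were not disturbed, and the job was handed in at about 18 s.

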